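Open the lid of the coating-thickness gauge

TASK

A plated part has just been measured in the white coating-thickness gauge. With the fingertips, press the gauge's blue release tab so that its sprung lid pops up by itself, then push the lid right over until it rests open against its stop, and move clear. Only touch and push: do not grip the lid or shove the gauge, do not touch the part in the chamber, and leave everything else on the bench where it is.

Things in the scene. Friction and masses are not known exactly. Their poses are not given: they have to be found in the camera images.
- gauge: White bench gauge on rubber feet, 6.5 kg, loose, 290 deep (x) x 250 wide (y) x 115 high. Origin: centre of underside; +x runs from its front (display, blue tab) to its rear, away from the robot. Grey lid on top. Ledge before the lid 105 high; red stop button on it at y -92, 23 tall. Open chamber under the lid: x -60 to 30, y -65 to 65, floor 75 high.
- tab_pad: Blue ribbed release tab: a key 34 (x) x 50 (y) x 12 mm in front of the lid at gauge x -124, y 0, its top 124 above the bench, 19 mm above the ledge. Travels straight down. Origin: under the middle of the key, at ledge height; axes as the gauge's.
- tab_top (a point): Centre of the blue tab's upper face: the point to press. The shut lid's lip is 38 mm behind it (+x of the gauge); the steel hook that holds the lip stands between, its front face 28 mm behind this point, its top 5 mm higher; pressed, it tilts 6 mm forward.
- tab (a joint): Travel of the blue tab in m: 0 at rest, 0.006 fully down. It starts to move at about 2 N, is fully down at about 4 N, lets the lid go at about 0.004 to 0.005 and springs back up when left.
- lid_hinge (a point): Middle of the lid's hinge axis, at gauge x 45, y 0, 117 above the bench. Its y axis is the hinge axis (gauge y).
- lid_lip (a point): Middle of the lower front edge of the lid (the finger lip), 131 mm from the hinge axis; 117 above the bench when shut. Moves with the lid, up and over to the rear.
- lid (a joint): Lid angle in rad: 0 shut and latched; about 0.41 when its spring pins have lifted it (lip 52 mm up; it rests on them); 1.83 (105 degrees) fully open against its stop. Lid weighs 0.44 kg: pushing the lip level to the rear takes 5 to 8 N at first. Left before about 1.4 it drops back on the pins; beyond about 1.5 it falls by itself to the stop (damped hinge).
- lid_panel: Dark steel under-panel of the lid, 6 mm thick, 170 wide, from 2 to 131 mm off the hinge; its front edge juts 7 mm past the shell as the finger lip. Origin on the hinge axis; -x runs from the hinge to the lip, z out of the lid's upper side.
- lid_shell: Grey outer shell of the lid on top of the panel, 115 x 170 x 18 mm (whole lid 24 thick). Same origin and axes as lid_panel.
- sample: Chromed casting 56 x 22 x 24 mm, 80 g, lying loose on the chamber floor under the lid. Origin at the centre of its underside.
- handle_a: Bystander: chromed casting 56 x 22 x 24 mm beside the gauge.
- handle_b: Bystander: copper-plated casting 56 x 22 x 24 mm beside the gauge.
- standard: Bystander: black calibration puck 50 mm across, 16 high, with a brass face, beside the gauge.
- copper_ring: Bystander: copper ring 210 mm across, 16 high, lying to the robot's left.
- yellow_bin: Bystander: yellow bin 260 x 180 x 100 mm with castings, to the robot's right.
- wire_spool: Bystander: spool of copper wire 68 mm across, 40 high, to the robot's right.
- screwdriver: Bystander: screwdriver 200 mm long with a red handle, lying to the robot's left.
- cleaner: Bystander: white bottle 66 mm across, 180 high, to the robot's right of the gauge.

How it is judged:
By the outcome, as a careful person would: the job done as asked, in the order asked, and still so for the second after the job is handed in, with the robot touching nothing.
It also fails if it takes over 38 s, if anything falls off the work surface, if the arm or the gripper's body presses on something with over 40 N, if the wrist force passes 120 N, or if a joint passes its speed limit or range.

ROBOT

A 6-joint arm with a two-finger parallel gripper is mounted at the origin on the work surface. World frame = base frame: x ahead of the robot, y to its left, z up, the work surface at z = 0. Lengths are in mm, angles in rad, forces in N, time in s.
With the tool pointing down it reaches from about 400 to 825 mm from the base axis. Payload 7 kg.
Tool frame: the origin (TCP) lies at the very end of the fingers, on their centre line; the grasp point (between the pads) lies 19 mm behind it; x points along the fingers, y is the direction in which the jaws open and shut, and the axes are right-handed (so a half turn about x gives the same grasp; the last joint's range is limited). The gripper opens to 85 mm and grips with 20 to 120 N. Pads are 22 mm wide; open, the fingers measure 114 mm over their backs; the gripper's body (76 mm by 85 mm) begins 54 mm behind the grasp point. The pads swing forward as they close: fully open they stand 13 mm farther back than shut.
Start: joints at [1.57, 0.359, 0.012, 0, -1.224, -0.288], TCP at [192.251, 647.02, 231.302] pointing down, gripper open.
Joint ranges: [-3.07, 3.07], [-1.43, 2.12], [-1.02, 1.25], [-3.03, 1.67], [-3.05, -0], [-3.03, 3.03]. Speed limits (rad/s): [2.39, 2.39, 3.01, 3.14, 3.14, 3.14].

INTERFACE

Orientations are given as a unit quaternion [w, x, y, z].
In Python, from cell import status, eyes, finish_job gives the robot as it stands.
- The arm moves only by the tool apply_moves, never from a script. Its argument "targets" is a list of rows, each a list of 3 entries, a list of its own where there are three numbers: the opening, from -1 (shut) to 1 (fully open), so that 0 is half open, then the shift along the tool's x, y, z in mm, then the turn about the tool's x in degrees. In form: [[claw, [tx, ty, tz], twist], ...]. A call has 1 to 8 rows; each row shifts and turns the commanded pose from where the row before left it, along the tool's axes as they then stand; what a row does not reach is not made up. A row lasts 1/8 s, in which the tool goes at most 62.5 mm and 10.7 degrees, less where a joint would pass 70% of its speed; a pose out of reach is approached as far as the arm can. A call with a gripper value outside its range is refused whole. The fingers move at their own pace and stop on an object; the grip force is fixed at half the most. Time passes only in rows, so rows that do not move let the fingers close. It gives the time, the measured TCP pose, the force and the opening at its end, in the units of the state.
- status.get_state(): the state, without advancing time (a new reading comes with each control period).
- eyes.camera(name): name is "scene" or "top"; returns a dict with "image" (400x640x3 uint8, red, green, blue), "mtx" (3x3 intrinsics, pixels), "k1" (the pictures are not rectified: a ray, as slopes to the right and down, at radius r is drawn at 1 + k1 r^2 times it, then the intrinsics apply), "extrinsics" (4x4, takes a point from camera to world coordinates). Camera axes: x right, y down, z forward; pixel columns grow to the right and rows downward; lengths in mm; the calibration is good to about 2 mm. A picture is of the moment at which its call begins. There is no depth.
- finish_job(): hands the job in, once; it reports no verdict.
The state is a dict: "clock": time; "joints": joint angles; "qd": joint speeds; "joint_torque": joint torques, N m; "tcp_pos": TCP position; "ee_rot": TCP orientation; "force": force on the tool from outside, world axes, zero at the start; "moment": the same for the moment, N m; "gripper_width": finger opening in mm.
Only numpy, scipy, OpenCV 4.12 (cv2) and the standard library are available. Lean on these libraries where they do the work, as an engineer would, in place of code of your own. Each camera call takes 0.05 s, during which the arm holds its last target. There are 200 camera calls.

## Working session

There is one attempt and no reset: what is moved stays moved. The work goes in short steps, Python scripts to look and compute and a tool call to move; the robot and the scene stay as the last step left them, time stands still between calls to the robot, and variables do not carry over. Pictures are saved under pics/ and viewed, about 8 in all and at most 12, crops included, and the job is handed in when it is done.

Besides the shell and the picture viewer there is one more tool, called as a command line: name --argument value ..., lists and objects as JSON in quotes. apply_moves: Moves the arm, as the interface text tells. Its arguments: {"type":"object","properties":{"targets":{"type":"array"}},"required":["targets"]}

```bash
mkdir -p pics; ls; python3 - <<'E'
from cell import status, eyes
import cv2,json,numpy as np
s=status.get_state(); print(s)
for n in("scene","top"):
    c=eyes.camera(n); cv2.imwrite(f"pics/{n}0.png",c["image"][...,::-1])
    np.savez(f"{n}0.npz",**c)
    print(n,c["mtx"],c["k1"],c["extrinsics"])
E
```

```text
pics
{'clock': 0.0, 'joints': array([ 1.57011996e+00,  3.59376057e-01,  1.10403927e-02, -3.57454759e-04,
       -1.22414746e+00, -2.88089383e-01]), 'qd': array([ 7.47296753e-04, -8.27990920e-04, -1.90410195e-03, -6.95172897e-04,
        6.96627343e-04, -3.35205146e-05]), 'joint_torque': array([ 1.71433439e-03, -5.83318305e+01,  2.93415928e+01,  6.93655506e+00,
       -5.76583392e-03,  1.80822252e-05]), 'tcp_pos': array([192.11183554, 646.55113249, 230.36136355]), 'ee_rot': array([ 0.10117507, -0.69971061,  0.10238956,  0.699775  ]), 'force': array([ 0.97660634, -0.52481248,  0.27909698]), 'moment': array([-0.01084385, -0.02185924,  0.00159702]), 'gripper_width': 85.38093593024331}
scene [[421.08998386   0.         317.56495825]
 [  0.         421.08998386 202.36412239]
 [  0.           0.           1.        ]] -0.026014238711228967 [[ 6.35613159e-01  5.10532618e-01 -5.79096156e-01  1.31536464e+03]
 [ 7.72005112e-01 -4.18385099e-01  4.78499755e-01 -7.19522697e+02]
 [ 2.00452975e-03 -7.51205934e-01 -6.60064866e-01  1.05565987e+03]
 [ 0.00000000e+00  0.00000000e+00  0.00000000e+00  1.00000000e+00]]
top [[464.92903506   0.         322.57207112]
 [  0.         464.92903506 205.72562953]
 [  0.           0.           1.        ]] -0.05069015497490463 [[ 2.01490260e-02 -9.85615320e-01  1.67798861e-01  2.52898645e+02]
 [-9.99762091e-01 -2.12647694e-02 -4.85492012e-03 -1.26697386e+01]
 [ 8.35328772e-03 -1.67661118e-01 -9.85809298e-01  1.49209218e+03]
 [ 0.00000000e+00  0.00000000e+00  0.00000000e+00  1.00000000e+00]]
```

View pics/scene0.png

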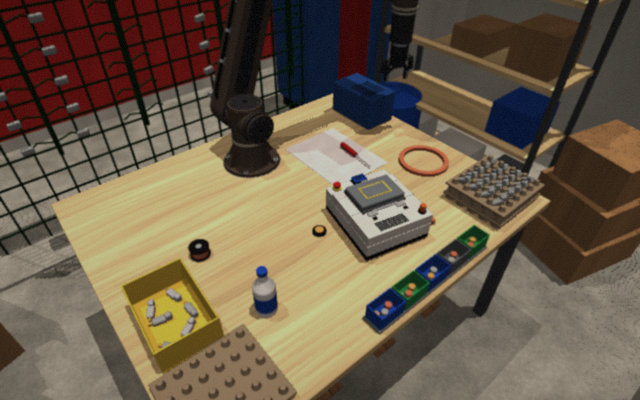

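View pics/top0.png

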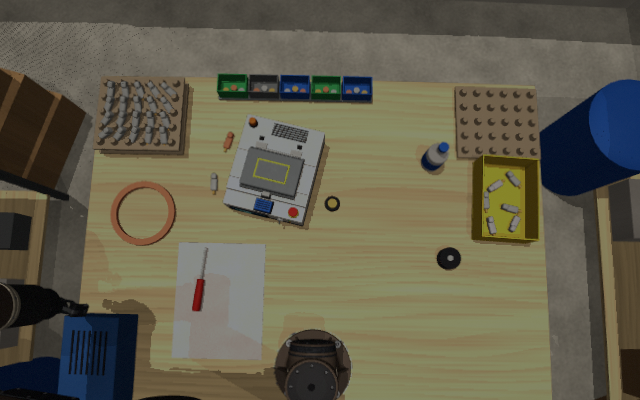

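Top view: the gauge is centred near (275,168) and its front faces the robot. The blue tab is at (263,206), the red button at (293,212) and the lid at (272,171). The castings are to its left at (228,141) and (214,183), and the puck is to its right at (332,203). In the scene view the tab is at about (358,180).

```bash
cat > h.py <<'E'
import numpy as np,cv2
def ray(c,uv):
    K=c["mtx"];k=float(c["k1"]);E=c["extrinsics"]
    p=cv2.undistortPoints(np.float64([[uv]]),K,np.array([k,0,0,0,0.]))[0,0]
    d=E[:3,:3]@np.array([p[0],p[1],1]);return E[:3,3],d
def onz(c,uv,z):
    o,d=ray(c,uv);return o+d*(z-o[2])/d[2]
def proj(c,P):
    E=np.linalg.inv(c["extrinsics"]);r,_=cv2.Rodrigues(E[:3,:3])
    return cv2.projectPoints(np.float64(P).reshape(-1,1,3),r,E[:3,3],c["mtx"],np.array([float(c["k1"]),0,0,0,0]))[0][:,0]
def tri(c1,u1,c2,u2):
    o1,d1=ray(c1,u1);o2,d2=ray(c2,u2);d1/=np.linalg.norm(d1);d2/=np.linalg.norm(d2)
    t=np.linalg.lstsq(np.c_[d1,-d2],o2-o1,rcond=None)[0];a=o1+t[0]*d1;b=o2+t[1]*d2
    return (a+b)/2,np.linalg.norm(a-b)
def blob(im,box,lo,hi):
    x0,y0,x1,y1=box;hsv=cv2.cvtColor(np.ascontiguousarray(im[y0:y1,x0:x1]),cv2.COLOR_RGB2HSV)
    m=cv2.inRange(hsv,lo,hi);n,l,s,c=cv2.connectedComponentsWithStats(m)
    i=1+np.argmax(s[1:,4]);pts=np.argwhere(l==i)[:,::-1]+[x0,y0]
    return c[i]+[x0,y0],s[i,4],cv2.minAreaRect(pts.astype(np.float32))
E
python3 - <<'E'
from h import *
T=dict(np.load("top0.npz"));S=dict(np.load("scene0.npz"))
B=((100,110,40),(130,255,255));R=((0,150,70),(8,255,255));Y=((22,120,70),(35,255,255))
for nm,c,bx,rx,yx in(("top",T,(240,190,285,222),(283,203,303,222),(245,150,300,190)),("scene",S,(345,168,372,190),(328,178,345,192),(355,172,400,205))):
    for k,b,col,z in(("tab",bx,B,124),("btn",rx,R,128),("yel",yx,Y,141)):
        ce,a,r=blob(c["image"],b,*col);print(nm,k,ce,a,r,onz(c,ce,z))
        if k=="yel":
            q=[onz(c,p,141) for p in cv2.boxPoints(r)];print(np.round(q,0)[:,:2].tolist())
im=T["image"]
hsv=cv2.cvtColor(im,cv2.COLOR_RGB2HSV)
m=cv2.inRange(hsv[105:230,215:335],(0,0,110),(179,45,255))
cs,_=cv2.findContours(m,cv2.RETR_EXTERNAL,cv2.CHAIN_APPROX_NONE);k=max(cs,key=cv2.contourArea)+np.array([215,105])
r=cv2.minAreaRect(k);print("body",r);print(np.round([onz(T,p,110) for p in cv2.boxPoints(r)],0).tolist())
v=cv2.resize(im[105:235,205:345],None,fx=5,fy=5,interpolation=2)[...,::-1];cv2.imwrite("pics/c1.png",v[:600])
E
```

```text
top tab [262.84816754 205.17277487] 191 ((262.8529357910156, 205.0882568359375), (16.734956741333008, 11.399173736572266), 14.03624439239502) [483.59573642 158.85504972 124.        ]
top btn [292.38095238 211.63492063] 63 ((292.4000244140625, 211.7000274658203), (8.497057914733887, 8.049844741821289), 26.56505012512207) [465.36128803  69.86821331 128.        ]
top yel [271.41025641 171.02564103] 156 ((271.00006103515625, 170.50001525878906), (33.71245193481445, 19.402849197387695), 14.03624439239502) [584.64710142 135.51487994 141.        ]
[[569.0, 192.0], [627.0, 181.0], [604.0, 81.0], [546.0, 94.0]]
scene tab [358.37662338 178.18181818] 77 ((358.5999755859375, 178.30001831054688), (6.640782833099365, 12.965337753295898), 71.56504821777344) [489.32368086 152.71512678 124.        ]
scene btn [336.6 184.5] 30 ((336.5, 184.5), (5.0, 5.0), 90.0) [470.53161122  64.949336   128.        ]
scene yel [375.71875  191.171875] 64 ((374.9934387207031, 189.47933959960938), (12.51797866821289, 30.190418243408203), 72.34988403320312) [593.64595354 132.93034402 141.        ]
[[545.0, 100.0], [572.0, 213.0], [626.0, 175.0], [598.0, 66.0]]
body ((273.1641540527344, 167.0248565673828), (81.87841796875, 93.29060363769531), 14.511058807373047)
[[493.0, 285.0, 110.0], [782.0, 229.0, 110.0], [720.0, -21.0, 110.0], [436.0, 44.0, 110.0]]
```

View pics/c1.png

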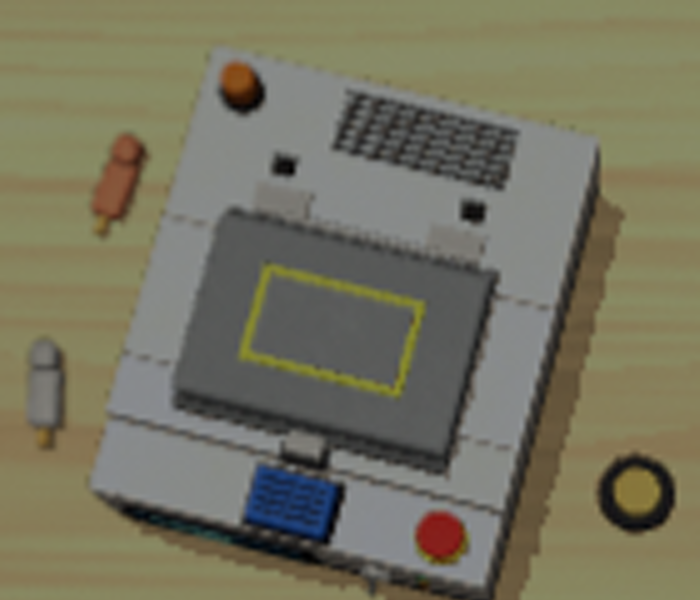

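Crop: the tab's upper face is centred at about (263.3,205.1) full-frame, with the hook behind it at (265,194). The gauge outline and the yellow rectangle agree on a yaw of about -13°. Next I'll work out the travel in tool axes.

```bash
cat >> h.py <<'E'
from scipy.spatial.transform import Rotation as Rn
YAW=np.deg2rad(-13.0);TAB=np.array([484.5,158.,0])
GX=np.array([np.cos(YAW),np.sin(YAW),0]);GY=np.array([-np.sin(YAW),np.cos(YAW),0])
def R(s): return Rn.from_quat(s["ee_rot"],scalar_first=True).as_matrix()
def G(p): d=np.asarray(p)-TAB; return np.round([d@GX-124,d@GY,p[2]],1)   # world->gauge
def W(g): return TAB+GX*(g[0]+124)+GY*g[1]+np.array([0,0,g[2]])
E
python3 - <<'E'
from h import *
from cell import status
s=status.get_state();r=R(s);print(r.round(3),s["tcp_pos"])
T=dict(np.load("top0.npz"));print(onz(T,(263.3,205.1),124))
y=np.arctan2(r[1,1],r[0,1]);print("tool y heading",np.degrees(y),"gauge y heading",77)
tgt=W([-126,0,190]);print(tgt,"tool shift",(r.T@(tgt-s["tcp_pos"])).round(1))
# button etc. in gauge frame
for n,u,z in(("btn",(292.4,211.6),128),):print(n,G(onz(T,u,z)))
bl=[[493,285,110],[782,229,110],[720,-21,110],[436,44,110]];print([G(np.array(b,float)).tolist() for b in bl])
E
```

```text
[[-0.    -0.285 -0.959]
 [-0.001 -0.959  0.285]
 [-1.     0.001 -0.   ]] [192.13710882 646.65099321 230.46679185]
[483.84507743 157.51505878 124.        ]
tool y heading -106.55185340423843 gauge y heading 77
[482.55125987 158.44990211 190.        ] tool shift [  41.1  385.2 -417.5]
btn [-122.7  -90.2  128. ]
[[-144.3, 125.7, 110.0], [149.9, 136.1, 110.0], [145.7, -121.4, 110.0], [-145.6, -122.0, 110.0]]
```

apply_moves --targets '[[-1, [0, 20, -22], 0], [-1, [0, 40, -43], 0], [-1, [0, 40, -43], 0], [-1, [0, 40, -43], 0], [-1, [0, 40, -43], 0], [-1, [0, 40, -43], 0], [-1, [0, 40, -43], 0], [-1, [0, 40, -43], 0]]'

```text
clock: 1.1
tcp_pos: [416.9, 265.6, 231.3]
ee_rot: [0.102, -0.7, 0.102, 0.7]
force: [0.0, 1.1, 1.0]
gripper_width: 0.0
```

apply_moves --targets '[[-1, [0, 29, -32], 0], [-1, [0, 29, -32], 0], [-1, [0, 27, -30], 0], [-1, [20, 0, 0], -3.5], [-1, [25, 0, 0], 0], [-1, [0, 0, 0], 0], [-1, [0, 0, 0], 0]]'

```text
clock: 1.98
tcp_pos: [482.7, 159.5, 187.0]
ee_rot: [-0.08, 0.703, -0.08, -0.702]
force: [0.2, 0.4, 0.1]
gripper_width: 0.3
```

```bash
python3 - <<'E'
from h import *
from cell import status,eyes
s=status.get_state();print(s["tcp_pos"],G(s["tcp_pos"]),R(s).round(3),s["force"],s["joints"].round(2))
c=eyes.camera("scene");S=c
im=c["image"];v=cv2.resize(im[120:260,300:460],None,fx=4,fy=4,interpolation=2)
t=eyes.camera("top");w=cv2.resize(t["image"][105:235,205:345],None,fx=4,fy=4,interpolation=2)
v=v[:520,:560][:, :];h=min(len(v),len(w));cv2.imwrite("pics/c2.png",np.hstack([v[:h,60:460],w[:h,:400]])[...,::-1])
print("tip proj scene",proj(S,[s["tcp_pos"],W([-124,0,124])]).round(1),"top",proj(t,[s["tcp_pos"],W([-124,0,124])]).round(1))
E
```

```text
[482.68357014 159.45376845 187.04802973] [-126.1    1.   187. ] [[ 0.001 -0.225 -0.974]
 [ 0.    -0.974  0.225]
 [-1.    -0.    -0.001]] [0.23471898 0.3656985  0.13050108] [ 0.71  0.12 -0.41  0.   -1.04  0.64]
tip proj scene [[359.6 162.3]
 [358.5 177. ]] top [[260.  201.7]
 [263.1 204.9]]
```

View pics/c2.png

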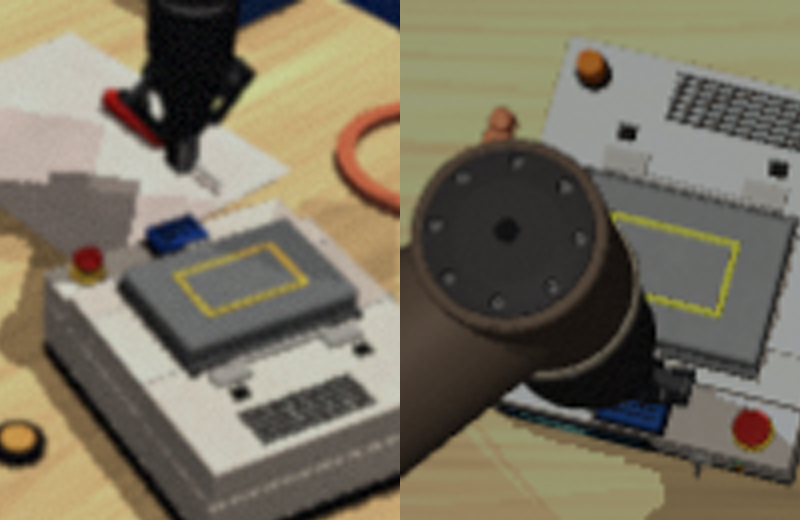

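Scene crop: the shut fingertips are at (361,161), straight over the tab at (359,179), which matches the projection. I'll descend.

apply_moves --targets '[[-1, [25, 0, 0], 0], [-1, [20, 0, 0], 0], [-1, [10, 0, 0], 0], [-1, [4, 0, 0], 0], [-1, [2, 0, 0], 0], [-1, [0, 0, 0], 0]]'

```text
clock: 2.82
tcp_pos: [482.6, 159.4, 125.8]
ee_rot: [-0.08, 0.703, -0.08, -0.702]
force: [-0.1, -0.1, -0.3]
gripper_width: 0.4
```

apply_moves --targets '[[-1, [2, 0, 0], 0], [-1, [2, 0, 0], 0], [-1, [0, 0, 0], 0]]'

```text
clock: 3.2
tcp_pos: [482.7, 159.4, 121.5]
ee_rot: [-0.08, 0.703, -0.08, -0.702]
force: [0.9, 0.9, 1.7]
gripper_width: 0.2
```

apply_moves --targets '[[-1, [1.5, 0, 0], 0], [-1, [1, 0, 0], 0], [-1, [0, 0, 0], 0]]'

```text
clock: 3.58
tcp_pos: [482.7, 159.4, 118.9]
ee_rot: [-0.08, 0.703, -0.08, -0.702]
force: [1.1, 1.4, 3.3]
gripper_width: -0.3
```

apply_moves --targets '[[-1, [1, 0, 0], 0], [-1, [0, 0, 0], 0], [-1, [0, 0, 0], 0]]'

```text
clock: 3.95
tcp_pos: [482.7, 159.4, 118.1]
ee_rot: [-0.08, 0.703, -0.08, -0.702]
force: [1.8, 0.9, 5.2]
gripper_width: 0.4
```

```bash
python3 - <<'E'
from h import *
from cell import status,eyes
s=status.get_state();print(s["tcp_pos"],s["force"])
c=eyes.camera("scene");np.savez("scene3.npz",**c)
cv2.imwrite("pics/c3.png",cv2.resize(c["image"][120:260,300:460],None,fx=4,fy=4,interpolation=2)[...,::-1])
E
```

```text
[482.66906368 159.38950861 118.06838252] [1.76335199 0.94781503 5.24517314]
```

View pics/c3.png

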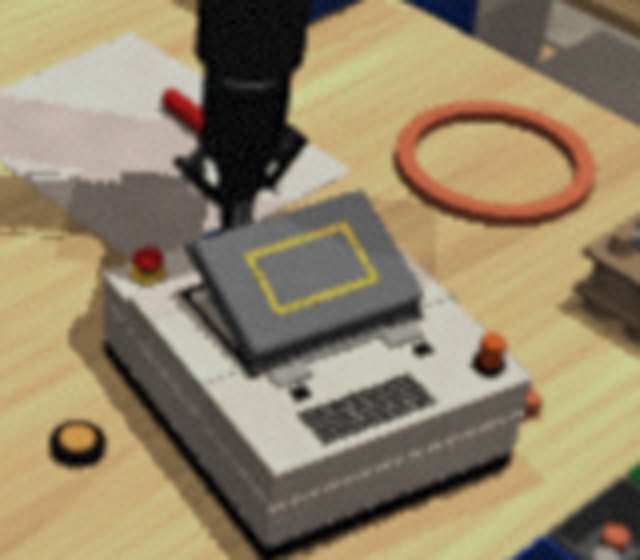

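Scene crop: the lid has popped up to its sprung position and the fingertips are still on the tab. I'll rise clear, then come over the hook up to the lip.

apply_moves --targets '[[-1, [-8, 0, 2], 0], [-1, [-12, 0, 0], 0], [-1, [-7, 0, 0], 0], [-1, [0, 0, -12], 0], [-1, [0, 0, -12], 0], [-1, [0, 0, -6], 0], [-1, [0, 0, 0], 0]]'

```text
clock: 4.88
tcp_pos: [509.9, 152.5, 144.2]
ee_rot: [0.08, -0.702, 0.081, 0.703]
force: [-0.3, -0.1, 0.2]
gripper_width: 0.4
```

```bash
python3 - <<'E'
from h import *
from cell import status,eyes
s=status.get_state();print(G(s["tcp_pos"]),s["force"],proj(dict(np.load("scene3.npz")),[W([-75,0,169]),W([-75,85,169]),W([-75,-85,169]),s["tcp_pos"]]).round(1))
c=eyes.camera("scene");np.savez("scene4.npz",**c)
cv2.imwrite("pics/c4.png",cv2.resize(c["image"][140:220,310:430],None,fx=6,fy=6,interpolation=2)[...,::-1])
E
```

```text
[-98.    0.3 144.2] [-0.28357126 -0.13864513  0.16633819] [[366.6 174.5]
 [387.3 168. ]
 [345.1 181.3]
 [362.7 176.5]]
```

View pics/c4.png

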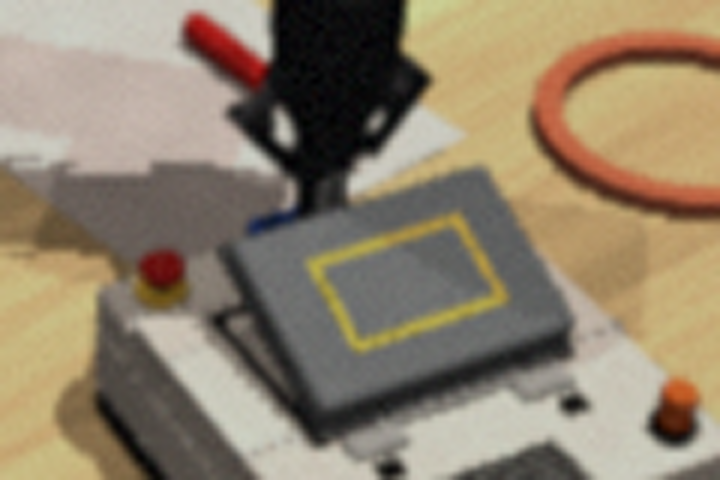

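Scene crop: the fingertips stand just in front of the raised lip, around crop (320,195), and touch nothing. I'll push along the lip's arc.

apply_moves --targets '[[-1, [0, 0, -7], 0], [-1, [0, 0, -5], 0], [-1, [-6, 0, -3], 0], [-1, [-6, 0, -4], 0], [-1, [-8, 0, -5], 0], [-1, [-8, 0, -6], 0], [-1, [-6, 0, -6], 0]]'

```text
clock: 5.8
tcp_pos: [542.8, 144.8, 179.8]
ee_rot: [0.08, -0.701, 0.08, 0.704]
force: [-16.4, 4.3, 11.6]
gripper_width: -0.4
```

```bash
python3 - <<'E'
from h import *
from cell import status,eyes
s=status.get_state();print(G(s["tcp_pos"]),s["force"],s["moment"])
c=eyes.camera("scene");np.savez("scene5.npz",**c)
print(proj(c,[s["tcp_pos"]]+[W([45-131*np.cos(a),y,117+131*np.sin(a)]) for a in(.6,.8,1.) for y in (85,-85)]).round(1))
cv2.imwrite("pics/c5.png",cv2.resize(c["image"][130:220,310:430],None,fx=6,fy=6,interpolation=2)[...,::-1])
E
```

```text
[-64.2   0.2 179.8] [-16.39107066   4.26799774  11.60380223] [ 1.60286181  5.5474099  -0.01172919]
[[368.6 173.7]
 [389.9 164.7]
 [347.2 178.1]
 [393.3 162.6]
 [350.  176.1]
 [397.3 161.9]
 [353.5 175.6]]
```

View pics/c5.png

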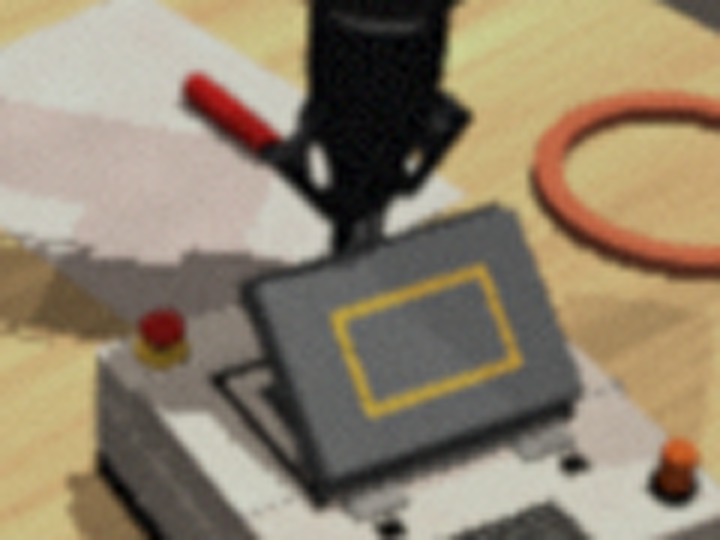

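Scene crop: the lid is at roughly 0.75 rad with the fingertips on the lip, and nothing else has been touched. Most of the force points radially towards the hinge because I'm rising too slowly, so I'll rise first and then follow the arc.

apply_moves --targets '[[-1, [-5, 0, 0], 0], [-1, [-7, 0, -7], 0], [-1, [-7, 0, -7], 0], [-1, [-6, 0, -8], 0], [-1, [0, 0, 0], 0]]'

```text
clock: 6.48
tcp_pos: [567.3, 139.8, 204.4]
ee_rot: [-0.081, 0.703, -0.08, -0.702]
force: [-2.2, 0.4, 1.0]
gripper_width: -0.1
```

apply_moves --targets '[[-1, [-4, 0, -8], 0], [-1, [-4, 0, -8], 0], [-1, [-4, 0, -8], 0], [-1, [-3, 0, -8], 0], [-1, [-2, 0, -8], 0], [-1, [-2, 0, -8], 0], [-1, [0, 0, 0], 0]]'

```text
clock: 7.35
tcp_pos: [613.5, 128.8, 222.6]
ee_rot: [-0.08, 0.703, -0.081, -0.702]
force: [0.1, 0.3, -0.9]
gripper_width: -0.1
```

apply_moves --targets '[[-1, [0, 0, -7], 0], [-1, [0, 0, -7], 0], [-1, [0, 0, -7], 0], [-1, [0, 0, -7], 0], [-1, [0, 0, -6], 0], [-1, [0, 0, -6], 0], [-1, [0, 0, 0], 0], [-1, [0, 0, 0], 0]]'

```text
clock: 8.35
tcp_pos: [651.7, 119.9, 222.7]
ee_rot: [0.08, -0.702, 0.08, 0.703]
force: [-0.1, 0.6, -0.3]
gripper_width: 0.1
```

```bash
python3 - <<'E'
from h import *
from cell import status,eyes
s=status.get_state();print(G(s["tcp_pos"]),s["force"],s["moment"])
c=eyes.camera("scene");np.savez("scene6.npz",**c)
print([(a,proj(c,[W([45-131*np.cos(a),y,117+131*np.sin(a)]) for y in (85,-85)]).round(1).tolist()) for a in(1.4,1.6,1.83)])
cv2.imwrite("pics/c6.png",cv2.resize(c["image"][120:230,300:440],None,fx=5,fy=5,interpolation=2)[...,::-1])
E
```

```text
[ 47.5   0.5 222.7] [-0.06533976  0.57572533 -0.26652738] [0.01220788 0.00847826 0.02300102]
[(1.4, [[406.6, 165.0], [361.7, 179.4]]), (1.6, [[411.5, 168.9], [366.1, 183.6]]), (1.83, [[416.9, 175.1], [371.1, 190.3]])]
```

View pics/c6.png

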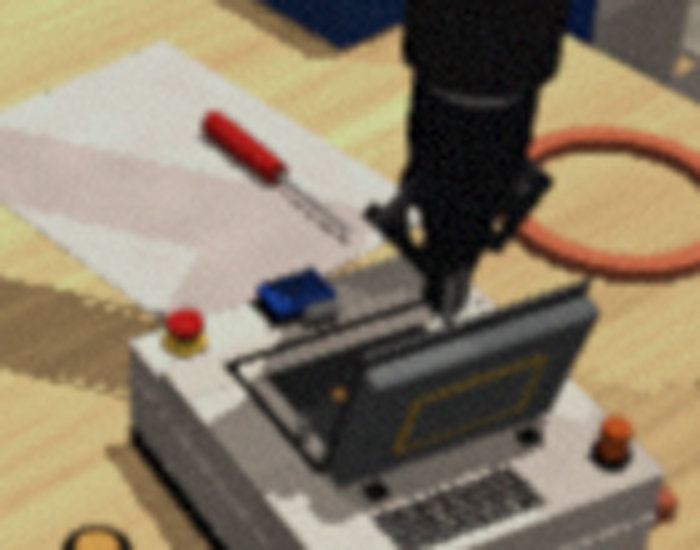

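Scene crop: the lid leans back past vertical with its lip ends at about (417,178) and (373,192). That fits the projection for 1.83 rad, and the force is about 0. I'll retreat forward and up.

apply_moves --targets '[[-1, [0, 0, 10], 0], [-1, [-5, 0, 25], 0], [-1, [-15, 0, 40], 0], [-1, [-15, 0, 45], 0], [-1, [-15, 20, 45], 0], [-1, [-10, -45, 25], 0], [-1, [0, -50, 0], 0], [-1, [0, -50, 0], 0]]'

```text
clock: 9.4
tcp_pos: [494.1, 286.1, 284.1]
ee_rot: [-0.081, 0.703, -0.079, -0.702]
force: [1.6, 0.0, 0.3]
gripper_width: 0.3
```

apply_moves --targets '[[-1, [0, -50, 0], 0], [-1, [0, -50, 0], 0], [-1, [0, -50, 0], 0], [-1, [0, -30, 0], 0], [-1, [0, 0, 0], 0], [-1, [0, 0, 0], 0]]'

```text
clock: 10.15
tcp_pos: [535.0, 459.5, 282.8]
ee_rot: [0.08, -0.702, 0.08, 0.703]
force: [-0.5, -0.6, 0.8]
gripper_width: -0.1
```

```bash
python3 - <<'E'
from h import *
from cell import status,eyes
s=status.get_state();print(G(s["tcp_pos"]),s["force"],s["qd"].round(3),s["clock"])
c=eyes.camera("scene");t=eyes.camera("top");T=dict(np.load("top0.npz"));S=dict(np.load("scene0.npz"))
B=((100,110,40),(130,255,255));Rd=((0,150,70),(8,255,255));O=((5,150,70),(14,255,255))
for n,a,b,bx in(("top",T,t,((240,190,285,222),(283,203,303,222),(245,115,262,130))),("scene",S,c,((345,168,372,190),(328,178,345,192),(415,200,432,216)))):
    for k,q,col in zip(("tab","btn","orange"),bx,(B,Rd,O)):
        print(n,k,[blob(i["image"],q,*col)[:2] for i in(a,b)])
d=np.abs(t["image"].astype(int)-T["image"]).sum(2)
def P(i,a): return proj(i,[W([45-131*np.cos(a),y,117+131*np.sin(a)]) for y in (85,-85)]).round(1).tolist()
for a in(1.6,1.83):print(a,P(c,a),P(t,a))
v=cv2.resize(c["image"][130:235,310:440],None,fx=3,fy=4,interpolation=2);w=cv2.resize(t["image"][105:235,205:340],None,fx=3,fy=3.2307,interpolation=2)
v=cv2.resize(c["image"][130:235,310:440],(390,420),interpolation=2);w=cv2.resize(t["image"][105:245,205:340],(405,420),interpolation=2)
cv2.imwrite("pics/c7.png",np.hstack([v,w])[...,::-1])
E
```

```text
[-142.6  305.2  282.8] [-0.53831358 -0.62963028  0.81061964] [-0.009 -0.017 -0.004  0.002 -0.003  0.   ] 10.15
top tab [(array([262.84816754, 205.17277487]), np.int32(191)), (array([262.87692308, 205.27179487]), np.int32(195))]
top btn [(array([292.38095238, 211.63492063]), np.int32(63)), (array([292.38095238, 211.63492063]), np.int32(63))]Traceback (most recent call last):
  File "<stdin>", line 8, in <module>
  File "h.py", line 18, in blob
    i=1+np.argmax(s[1:,4]);pts=np.argwhere(l==i)[:,::-1]+[x0,y0]
        ~~~~~~~~~^^^^^^^^^
    return _wrapfunc(a, 'argmax', axis=axis, out=out, **kwds)
    return bound(*args, **kwds)
ValueError: attempt to get argmax of an empty sequence
```

The gauge hasn't moved: the tab and button centroids are unchanged. One last look at the lid.

```bash
python3 - <<'E'
from h import *
from cell import status,eyes
c=eyes.camera("scene");t=eyes.camera("top")
def P(i,a): return proj(i,[W([45-131*np.cos(a),y,117+131*np.sin(a)]) for y in (85,-85)]).round(1).tolist()
for a in(1.6,1.83):print(a,P(c,a),P(t,a))
v=cv2.resize(c["image"][130:235,310:440],(390,420),interpolation=2);w=cv2.resize(t["image"][105:245,205:340],(405,420),interpolation=2)
cv2.imwrite("pics/c7.png",np.hstack([v,w])[...,::-1])
E
```

```text
1.6 [[411.5, 168.9], [366.1, 183.6]] [[245.1, 130.9], [304.0, 145.3]]
1.83 [[416.9, 175.1], [371.1, 190.3]] [[248.2, 121.6], [306.7, 135.8]]
```

View pics/c7.png

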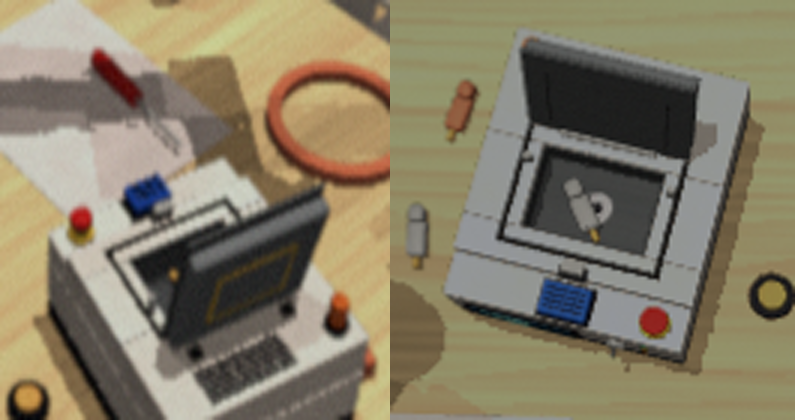

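The lid is at its stop: the lip end in the top view is at about (250,120), against a predicted (248,122) for 1.83 rad. The sample is lying in the chamber, the tab is back up and the bystanders are in place.

```bash
python3 -c "
from cell import finish_job,status
print(finish_job(),status.get_state()['clock'])"
```

```text
the job is handed in; nothing more can be done
the job is handed in; nothing more can be done
```

The gauge lid is fully open against its stop, and I handed the job in at about 10 s of the 38 s allowed. I pressed the blue tab with shut fingertips at about 5 N, and the lid popped up by itself. I then pushed the lip along its arc to the stop and moved the arm about 300 mm to the side.

**Last checks:**
- **Lid:** the lip matched the predicted 1.83 rad position to about 2–3 px in both cameras.
- **Gauge and tab:** the tab and button centroids in the top view moved by no more than 0.1 px. The tab looks sprung back up.
- **Robot:** it was touching nothing, with a force reading of about 1 N.
- **Surroundings:** the castings, puck, ring and screwdriver look unmoved. The sample is lying in the chamber, and the fingertips never went below 118 mm, well above it.

**What went wrong or was not checked:**
- Early in the push the tool force reached about 20 N because I was rising too slowly. I corrected the path, and the next readings were 0–2 N.
- A planned comparison of the orange knob and the scene-view colours before and after stopped with a script error. I checked those by eye instead.
- The bin, spool and bottle were not in the final crops, but the arm never went near them.

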